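# Set the adjusting screw to its mark and lock it with the jam nut

### The arm

A 7-joint arm with a two-finger parallel gripper is mounted at the origin on the work surface. World frame = base frame: x ahead of the robot, y to its left, z up, the work surface at z = 0. Lengths are in m, angles in rad, forces in N, time in s.
With the tool pointing down it reaches from about 0.4 to 0.85 m from the base axis. Payload 4.5 kg.
Tool frame: the origin (TCP) lies midway between the tips of the shut fingers; the grasp point (between the pads) lies 19 mm behind it; x points along the fingers, y is the direction in which the jaws open and shut, and the axes are right-handed (so a half turn about x gives the same grasp; the last joint's range is limited). The gripper opens to 88 mm and grips with 3 to 60 N. Pads are 18 mm wide; open, the fingers measure 123 mm over their backs; the gripper's body (75 mm by 187 mm) begins 45 mm behind the grasp point.
Start: joints at [-1.092, 0.689, -0.195, 1.565, 0.157, 0.902, -0.215], TCP at [0.269, 0.564, 0.239] pointing down, gripper open.
Joint ranges: [-3.01, 3.01], [-0.46, 2.08], [-1.47, 1.51], [0.13, 2.56], [-1, 4.14], [0.04, 2.09], [-2.66, 2.66]. Speed limits (rad/s): [2.57, 2.57, 3.14, 3.14, 3.14, 3.14, 3.14].

### API

Orientations are given as a unit quaternion [x, y, z, w].
In Python, from plant import r gives the robot as it stands.
- The arm moves only by the tool arm_command, never from a script. Its argument "plan" is a list of rows, each a list of 5 numbers: the finger opening in m, from 0 to 0.0881, then the shift along the tool's x, y, z in m, then the turn about the tool's x in rad. In form: [[grip, dx, dy, dz, roll], ...]. A call has 1 to 12 rows; each row shifts and turns the commanded pose from where the row before left it, along the tool's axes as they then stand; what a row does not reach is not made up. A row lasts 1/8 s, in which the tool goes at most 62.5 mm and 10.7 degrees, less where a joint would pass 70% of its speed; a pose out of reach is approached as far as the arm can. A call is refused whole if a number of a shift passes 0.0625 or a number of a turn 0.188, either way. A call with a gripper value outside its range is refused whole. The fingers move at their own pace and stop on an object; "force" is the grip in N (left out, the last holds). Time passes only in rows, so rows that do not move let the fingers close. It gives the time, the measured TCP pose, the force and the opening at its end, in the units of the state.
- r.get_state(): the state, without advancing time (a new reading comes with each control period).
- r.snapshot(name): name is "scene" or "top"; returns (picture, depth): 400x640x3 uint8, red, green, blue; 400x640 float32, m along the optical axis (not along the pixel's ray), 0 where there is no reading.
- r.calibration(name): a dict with "fx", "fy", "cx", "cy" (pixels), "eye" and "orientation" of the camera in the world. Camera axes: x right, y down, z forward; pixel columns grow to the right and rows downward; lengths in m; the calibration is good to about 2 mm. A picture is of the moment at which its call begins. calibration takes no time and is no camera call.
- r.finish_job(): hands the job in, once; it reports no verdict.
The state is a dict: "clock": time; "q": joint angles; "qd": joint speeds; "joint_torque": joint torques, N m; "tool_pos": TCP position; "eef_rot": TCP orientation; "contact_force": force on the tool from outside, world axes, zero at the start; "moment": the same for the moment, N m; "opening": opening from 0.0 (shut) to 1.0 (fully open).
Only numpy, scipy, OpenCV 4.12 (cv2) and the standard library are available. Lean on these libraries where they do the work, as an engineer would, in place of code of your own. Each camera call takes 0.05 s, during which the arm holds its last target.

### The job

Turn the adjusting screw by its blue arm until the blue pointer stands on the red mark of the white dial. Then lock it there: squeeze the orange pin of the jam nut clockwise towards the blue pin, one finger holding the blue arm still so that the pointer stays on the mark, until the squeeze is about 15 N (nut firmly tight, but not forced), and let go. Leave the other things on the bench alone.

Things in the scene. Friction and masses are not known exactly. Their poses are not given: they have to be found in the camera images.
- adjuster: The fixed adjuster: steel foot plate 150 x 130 mm, aluminium block, white dial plate (top 48 mm above the bench, out to 102 mm from the axis), 16 mm steel spindle (top 101 mm), a blue arm on the spindle, below it an orange arm on the jam nut. Only the spindle, arms and pins stand higher than the dial. Origin under the spindle on the bench, z up.
- axis (a point): Point on the upright common axis of screw and nut, at the top of the spindle, 100 mm above the bench. Both arms turn about this axis without rising or sinking.
- screw_pin (a point): Middle of the free part of the blue upright pin (12 mm thick, top 130 mm, this point 111 mm above the bench) on the blue arm (12 mm wide, top 82 mm), 70 mm from the axis. It turns the screw: stiff (0.25 N m, 3.6 N at the pin), stays where left, and the orange arm rides along. It starts 0.3 to 0.7 rad counter-clockwise of the mark (seen from above): turn it clockwise.
- nut_pin (a point): Middle of the free part of the orange upright pin (12 mm thick, top 130 mm, this point 111 mm above the bench) on the jam nut's orange arm (top 64 mm above the bench), 70 mm from the axis, 0.34 to 0.87 rad counter-clockwise of the blue pin seen from above. Moving it clockwise towards the blue pin tightens the nut.
- nut (a point): Centre of the steel jam nut on the axis, 59 mm above the bench. It runs freely (0.1 N m) for 0.07 to 0.34 rad to an unseen seat that differs each time; from there it takes 0.55 N m (8 N at the pin) plus 14 N m per rad, and keeps its tightness. Too loose below 11.5 N at the pin, right at 15 N, forced above 19 N. A screw that is not held turns along, and the nut does not tighten.
- pointer (a point): Tip of the blue pointer on the blue arm, 90 mm from the axis, in line with the blue pin.
- mark (a point): Red line on the white dial, this point 90 mm from the axis, fixed. The pointer tip stands right above it at the right setting.
- tab (a point): Tip of the small tab of the 38 mm brass lock washer under the nut, 24 mm from the axis, opposite the blue pin, 51.5 mm above the bench. It rides with the screw; once the nut is seated it is dragged clockwise with it: 0.43 mm at the least when tight, about 0.8 mm when right, over 1.3 mm when forced, too little to be read well from its measured position.
- spanner_mid (a point): Centre of an open-ended steel spanner, 160 mm long, lying behind the adjuster. To be left alone.
- spare_nut_mid (a point): Centre of a loose spare steel hex nut, 30 mm across flats, 14 mm high, lying behind the adjuster. To be left alone.
- spare_foot_mid (a point): Centre of a dark steel levelling foot, 44 mm wide, 60 mm tall, standing on the bench. To be left alone.
- driver_mid (a point): Centre of a green-handled screwdriver, 180 mm long, lying on the bench. To be left alone.
- oil_mid (a point): Centre of a small white plastic oil bottle, 44 mm wide, 110 mm tall. To be left alone.
- roller_mid (a point): Centre of a black rubber roller ring, 60 mm wide, 35 mm high. To be left alone.
Not all that is in view belongs to the job. Of the things shaped like the adjuster, the steel one is meant.

How it is judged:
On the way, in this order (a step that is already met when the one before it is completed fails the run):
1. the screw is set: its pointer stands on the red mark, the nut still loose (horizontal distance between pointer and mark below 0.006 m and y of tab in the frame of screw_pin below 0.00025 m), for 0.2 s.
2. the nut is locked with the pointer on the mark (horizontal distance between pointer and mark below 0.006 m and y of tab in the frame of screw_pin between 0.00043 and 0.00132 m), for 0.2 s.
At the end, for the whole second after the job is handed in: The blue pointer stands within 6 mm of the red mark (seen from above), the nut is tight (lock washer tab dragged 0.43 to 1.32 mm, that is about 11.5 to 19 N of squeeze at the pin), and the robot has let go. The other things stand within 15 mm of where they stood (all of step 2); the robot touches nothing.
It fails at once if the nut is forced: lock washer tab dragged more than 1.32 mm (y of tab in the frame of screw_pin above 0.00132 m).
It fails at once if the nut is tight while the pointer is more than 12 mm off the mark (y of tab in the frame of screw_pin above 0.00043 m and horizontal distance between pointer and mark above 0.012 m).
It fails at once if another thing on the bench is moved by more than 15 mm (distance of any of spanner_mid, spare_nut_mid, spare_foot_mid, driver_mid, oil_mid, roller_mid from where it was at the start of the episode above 0.015 m).
It also fails if it takes over 54 s, if anything falls off the work surface, if the arm or the gripper's body presses on something with over 40 N, if the wrist force passes 120 N, or if a joint passes its speed limit or range.

## Working session

There is one attempt and no reset: what is moved stays moved. The work goes in short steps, Python scripts to look and compute and a tool call to move; the robot and the scene stay as the last step left them, time stands still between calls to the robot, and variables do not carry over. Pictures are saved under pics/ and viewed, and the job is handed in when it is done.

Besides the shell and the picture viewer there is one more tool, called after "Call:" as name([rows], argument=value, ...), one row to a line, values as JSON. arm_command: Moves the arm, as the interface text tells. Its arguments: {"type":"object","properties":{"plan":{"type":"array","items":{"type":"array","items":{"type":"number"}}},"force":{"type":"number"}},"required":["plan"]}

```bash
ls; mkdir -p pics; python3 - <<'E'
from plant import r
import cv2,numpy as np
for n in("scene","top"):
    p,d=r.snapshot(n); cv2.imwrite(f"pics/{n}0.png",p[:,:,::-1]); np.save(f"{n}0.npy",d); print(r.calibration(n))
s=r.get_state(); print({k:np.round(v,4) for k,v in s.items()})
E
```

```text
pics
{'fx': 412.59608211483095, 'fy': 412.59608211483095, 'cx': 322.99597115676676, 'cy': 196.59475953953748, 'eye': array([1.22144887, 0.36736123, 0.86149946]), 'orientation': array([ 0.47361713,  0.78708075, -0.34460865, -0.1934828 ])}
{'fx': 472.1281403181285, 'fy': 472.1281403181285, 'cx': 333.4637599915127, 'cy': 195.56250215863557, 'eye': array([ 0.3730365 , -0.02950878,  1.61285082]), 'orientation': array([ 0.7152306 , -0.69729778,  0.03330286, -0.03334538])}
{'clock': np.float64(0.1), 'q': array([-1.0922,  0.6899, -0.1945,  1.5662,  0.1573,  0.9025, -0.2151]), 'qd': array([ 0.0021, -0.0009, -0.0013, -0.002 , -0.002 ,  0.0006, -0.0009]), 'joint_torque': array([-3.00000e-03, -5.28506e+01, -1.27150e+00, -1.53838e+01,
       -5.26000e-02,  2.00000e-03,  1.00000e-04]), 'tool_pos': array([0.2687, 0.5637, 0.238 ]), 'eef_rot': array([ 0.1554,  0.6898, -0.1565,  0.6896]), 'contact_force': array([-0.0947,  0.0351, -0.2474]), 'moment': array([-0.0336,  0.0449,  0.0238]), 'opening': np.float64(0.9985)}
```

View pics/scene0.png

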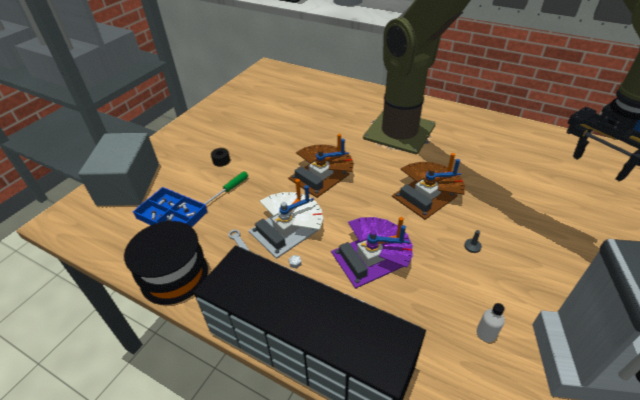

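View pics/top0.png

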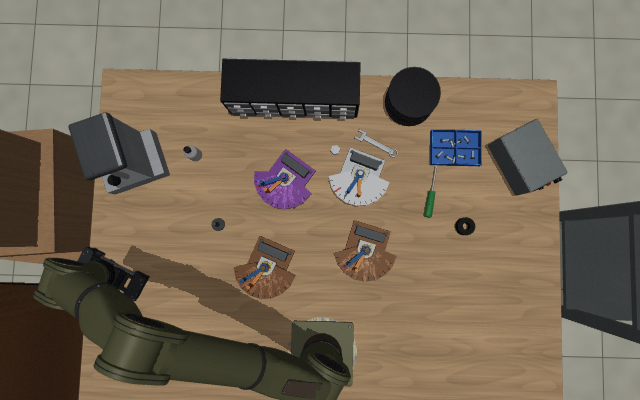

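The steel adjuster with the white dial is at about (360,180) in the top view and (287,222) in the scene view. The purple and brown ones are decoys. I'll zoom in on it.

```bash
cat > h.py <<'E'
import numpy as np,cv2
from scipy.spatial.transform import Rotation as R
from plant import r
def cal(n):
    c=r.calibration(n); return c,R.from_quat(c["orientation"]).as_matrix()
def ray(n,u,v,z):
    c,M=cal(n); d=M@np.array([(u-c["cx"])/c["fx"],(v-c["cy"])/c["fy"],1]); e=np.array(c["eye"])
    return e+d*(z-e[2])/d[2]
def proj(n,p):
    c,M=cal(n); q=M.T@(np.array(p)-c["eye"]); return np.array([c["fx"]*q[0]/q[2]+c["cx"],c["fy"]*q[1]/q[2]+c["cy"]])
def crop(p,u,v,w,h,k,f):
    cv2.imwrite(f,cv2.resize(p[v:v+h,u:u+w,::-1],None,fx=k,fy=k,interpolation=cv2.INTER_NEAREST))
E
python3 - <<'E'
from h import *
p=cv2.imread("pics/top0.png")[:,:,::-1]; crop(p,322,140,75,72,8,"pics/t0c.png")
q=cv2.imread("pics/scene0.png")[:,:,::-1]; crop(q,240,170,100,90,6,"pics/s0c.png")
E
```

```text
(no output)
```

View pics/t0c.png

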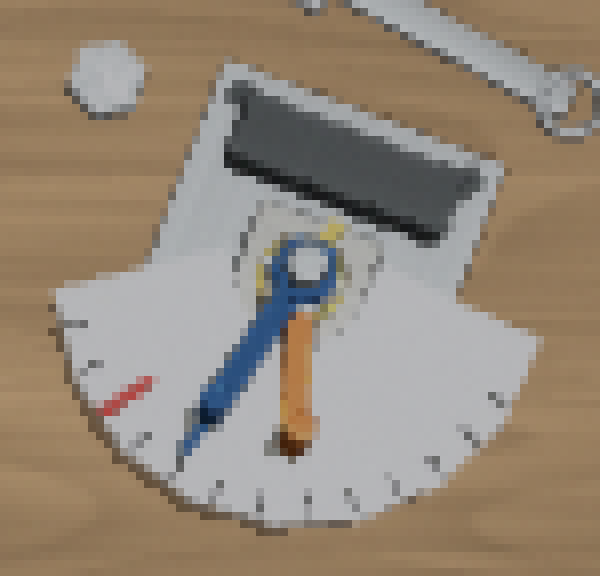

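View pics/s0c.png

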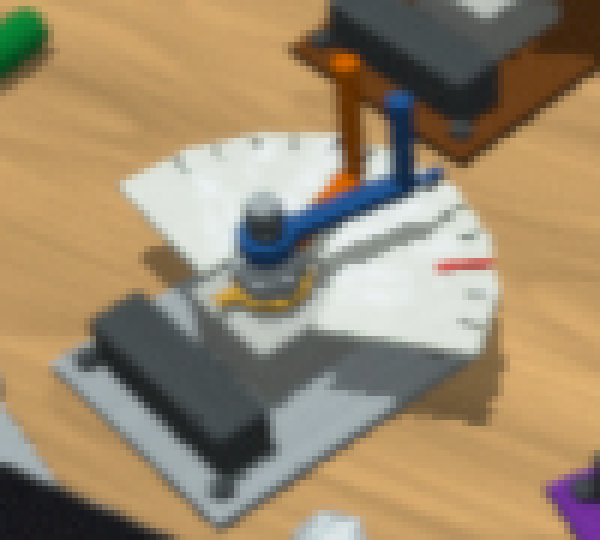

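```bash
python3 - <<'E'
from h import *
f=lambda t:(round(np.hypot(*t),4),round(float(np.arctan2(t[1],t[0])),3))
T=lambda u,v,z:ray("top",322+u/8-.5,140+v/8-.5,z)[:2]
S=lambda u,v,z:ray("scene",240+u/6-.5,170+v/6-.5,z)[:2]
at=T(308,263,.101); as_=S(266,200,.101)
print("axis",at,as_)
for n,u,v,z in(("ptr",183,455,.079),("mark",128,397,.048),("bluetop",213,405,.125),("orange",300,428,.128)): print(n,T(u,v,z),f(T(u,v,z)-at))
for n,u,v,z in(("blue",400,100,.129),("orange",345,62,.129),("ptr",440,175,.079),("markin",438,268,.048),("markout",497,264,.048)): print(n,S(u,v,z),f(S(u,v,z)-as_))
print(r.get_state()["eef_rot"], R.from_quat(r.get_state()["eef_rot"]).as_matrix().round(3))
E
```

```text
axis [ 0.59342696 -0.11142541] [ 0.59197763 -0.11073515]
ptr [ 0.51632392 -0.06323256] (np.float64(0.0909), 2.583)
mark [ 0.54290269 -0.04044046] (np.float64(0.0871), 2.189)
bluetop [ 0.53221512 -0.07364074] (np.float64(0.0719), 2.589)
orange [ 0.52363343 -0.10812107] (np.float64(0.0699), 3.094)
blue [ 0.5342652  -0.07427267] (np.float64(0.0683), 2.578)
orange [ 0.52342744 -0.10924215] (np.float64(0.0686), 3.12)
ptr [ 0.5233904 -0.0622993] (np.float64(0.084), 2.527)
markin [ 0.54977048 -0.04981463] (np.float64(0.0741), 2.177)
markout [ 0.53515918 -0.02701356] (np.float64(0.1012), 2.167)
[ 0.15537757  0.68978988 -0.15651428  0.68960207] [[-0.001  0.43   0.903]
 [-0.002  0.903 -0.43 ]
 [-1.    -0.002  0.   ]]
```

Call:
arm_command([
  [0.03, 0, -0.0383, 0.0411, 0],
  [0.018, 0, -0.0383, 0.0411, 0],
  [0.018, 0, -0.0383, 0.0411, 0],
  [0.018, 0, -0.0383, 0.0411, 0],
  [0.018, 0, -0.0383, 0.0411, 0],
  [0.018, 0, -0.0383, 0.0411, 0],
  [0.018, 0, -0.0383, 0.0411, 0],
  [0.018, 0, -0.0383, 0.0411, 0],
  [0.018, 0, -0.0383, 0.0411, 0],
  [0.018, 0, -0.0383, 0.0411, 0],
  [0.018, 0, -0.0383, 0.0411, 0],
  [0.018, 0, -0.0383, 0.0411, 0],
], force=10)

```text
clock: 1.6
tool_pos: [0.5167, -0.0646, 0.2385]
eef_rot: [0.156, 0.69, -0.156, 0.69]
contact_force: [0.6, 0.5, 0.1]
opening: 0.205
```

```bash
cat >> h.py <<'E'
AX=np.array([.5927,-.1111])
def st():
    s=r.get_state(); M=R.from_quat(s["eef_rot"]).as_matrix(); t=s["tool_pos"]; d=t[:2]-AX
    print("t",round(float(s["clock"]),2),"pos",t.round(4),"xax",M[:,0].round(3),"yang",round(float(np.arctan2(M[1,1],M[0,1])),4),"r",round(float(np.hypot(*d)),4),"phi",round(float(np.arctan2(d[1],d[0])),4),
     "F",s["contact_force"].round(2),"Ftool",(M.T@s["contact_force"]).round(2),"Mz",s["moment"].round(2),"open",round(float(s["opening"])*88.1,2))
    return s,M
def to(x,y,z=None):
    s,M=st(); d=np.array([x,y,s["tool_pos"][2] if z is None else z])-s["tool_pos"]; print("shift tool",(M.T@d).round(4))
E
python3 - <<'E'
from h import *
to(.5164,-.0634,.239)
E
```

```text
t 1.6 pos [ 0.5167 -0.0646  0.2385] xax [-0.  0. -1.] yang 1.126 r 0.0891 phi 2.5927 F [0.62 0.53 0.14] Ftool [-0.14  0.74  0.33] Mz [0.   0.03 0.02] open 18.04
shift tool [-0.0005  0.001  -0.0008]
```

Call:
arm_command([
  [0.018, 0.03, 0.001, -0.001, 0.117],
  [0.018, 0.04, 0, 0, 0],
  [0.018, 0.04, 0, 0, 0],
  [0.018, 0.02, 0, 0, 0],
  [0.018, 0.015, 0, 0, 0],
  [0.018, 0, 0, 0, 0],
])

```text
clock: 2.35
tool_pos: [0.5154, -0.0615, 0.093]
eef_rot: [0.196, 0.68, -0.196, 0.679]
contact_force: [0.6, 0.0, 0.3]
opening: 0.21
```

```bash
python3 - <<'E'
from h import *
to(.5333,-.074,.0935)
p,d=r.snapshot("scene"); crop(p,240,130,110,100,6,"pics/s1.png")
E
```

```text
t 2.35 pos [ 0.5154 -0.0615  0.093 ] xax [-0.002  0.    -1.   ] yang 1.0092 r 0.0919 phi 2.5708 F [0.65 0.04 0.33] Ftool [-0.33  0.38  0.53] Mz [-0.    0.01  0.04] open 18.48
shift tool [-0.0006 -0.0011  0.0218]
```

View pics/s1.png

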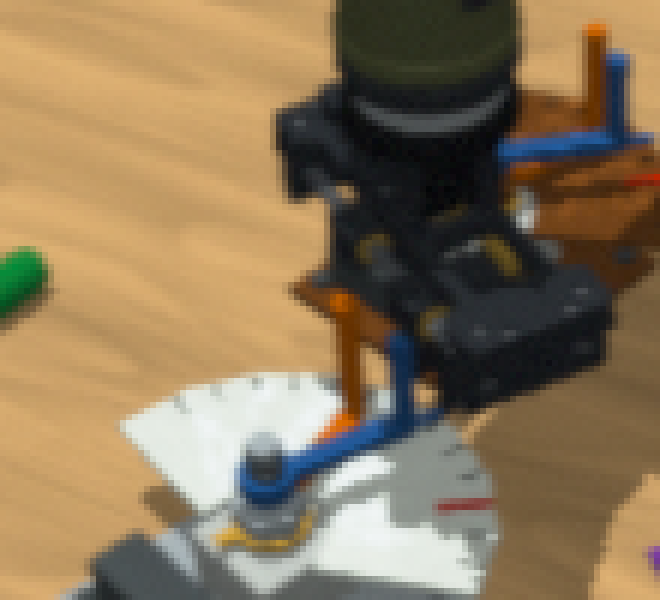

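The gripper is just outside the blue pin, whose top is at about (400,340). One finger shows between the orange and blue pins. I'll move in radially.

Call:
arm_command([
  [0.018, 0, -0.001, 0.004, 0],
  [0.018, 0, 0, 0.005, 0],
  [0.018, 0, 0, 0.005, 0],
  [0.018, 0, 0, 0.005, 0],
  [0.018, 0, 0, 0.003, 0],
  [0.018, 0, 0, 0, 0],
])

```text
clock: 3.15
tool_pos: [0.5342, -0.0742, 0.0937]
eef_rot: [0.196, 0.679, -0.196, 0.679]
contact_force: [1.3, 1.2, 0.2]
opening: 0.201
```

```bash
python3 - <<'E'
from h import *
st()
E
```

```text
t 3.15 pos [ 0.5342 -0.0742  0.0937] xax [ 0.  0. -1.] yang 1.0088 r 0.0692 phi 2.5795 F [1.33 1.19 0.16] Ftool [-0.16  1.72  0.49] Mz [-0.06  0.04  0.  ] open 17.75
```

Call:
arm_command([
  [0.015, 0, 0, 0, 0],
  [0.012, 0, 0, 0, 0],
  [0.009, 0, 0, 0, 0],
  [0.009, 0, 0, 0, 0],
], force=12)

```text
clock: 3.65
tool_pos: [0.5342, -0.0734, 0.0937]
eef_rot: [0.196, 0.679, -0.195, 0.68]
contact_force: [0.3, 1.6, -1.1]
opening: 0.134
```

```bash
python3 - <<'E'
from h import *
st()
E
```

```text
t 3.65 pos [ 0.5342 -0.0734  0.0937] xax [ 0.     0.001 -1.   ] yang 1.0098 r 0.0696 phi 2.5692 F [ 0.34  1.59 -1.07] Ftool [ 1.07  1.53 -0.55] Mz [ 0.43 -0.1   0.02] open 11.83
```

Call:
arm_command([
  [0.009, 0, 0.0042, 0.00013, 0.06],
  [0.009, 0, 0.0042, 0.00013, 0.06],
  [0.009, 0, 0.0042, 0.00013, 0.06],
  [0.009, 0, 0.0042, 0.00013, 0.06],
  [0.009, 0, 0.0042, 0.00013, 0.06],
  [0.009, 0, 0.0042, 0.00013, 0.06],
  [0.009, 0, 0, 0, 0],
])

```text
clock: 4.53
tool_pos: [0.5497, -0.056, 0.0937]
eef_rot: [0.314, 0.634, -0.315, 0.633]
contact_force: [-2.6, 0.4, 2.0]
opening: 0.129
```

```bash
python3 - <<'E'
from h import *
st()
p,d=r.snapshot("scene"); crop(p,240,140,110,100,6,"pics/s2.png")
p,d=r.snapshot("top"); crop(p,322,140,75,72,8,"pics/t2.png")
E
```

```text
t 4.53 pos [ 0.5497 -0.056   0.0937] xax [-0.002 -0.001 -1.   ] yang 0.6495 r 0.0698 phi 2.2333 F [-2.65  0.37  2.05] Ftool [-2.04 -1.89 -1.9 ] Mz [-0.06  0.5   0.01] open 11.33
```

View pics/s2.png

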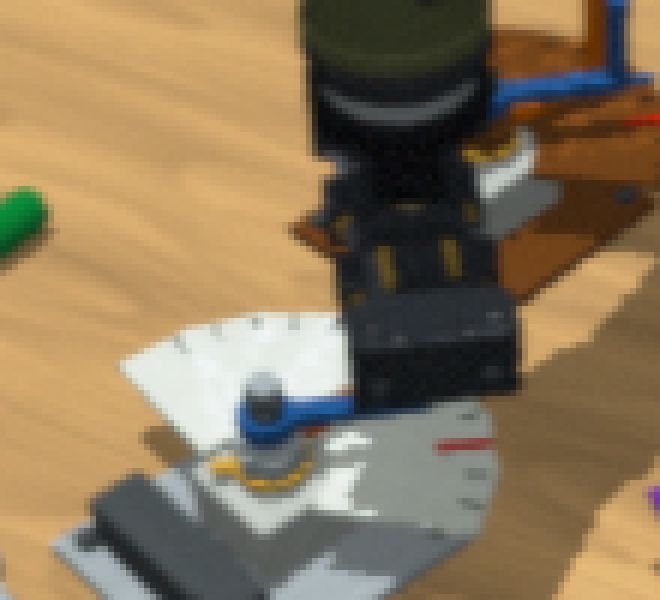

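View pics/t2.png

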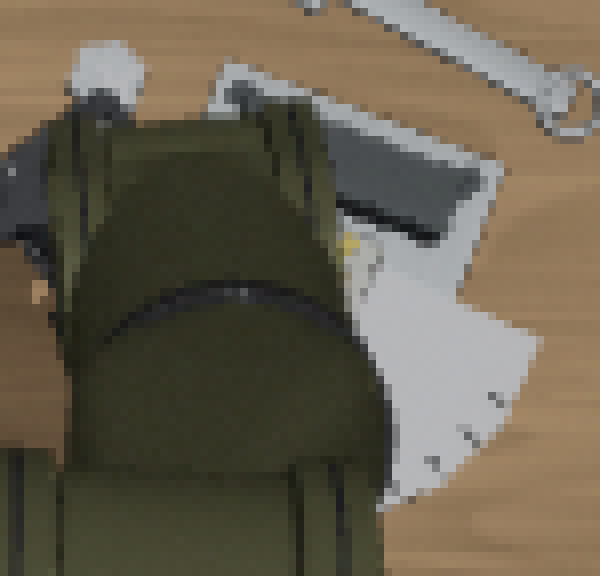

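The blue arm follows the gripper. The phi reading is 2.233 and the mark is at about 2.18, so I'll turn the remaining 0.05 rad, let go and back off to look.

Call:
arm_command([
  [0.009, 0, 0.0036, 0.0001, 0.05],
  [0.009, 0, 0, 0, 0],
  [0.009, 0, 0, 0, 0],
])

```text
clock: 5.0
tool_pos: [0.5536, -0.0532, 0.0937]
eef_rot: [0.33, 0.626, -0.33, 0.625]
contact_force: [-3.6, 0.9, 3.1]
opening: 0.13
```

```bash
python3 - <<'E'
from h import *
st()
E
```

```text
t 5.0 pos [ 0.5536 -0.0532  0.0937] xax [-0.001  0.    -1.   ] yang 0.5994 r 0.0698 phi 2.1651 F [-3.57  0.89  3.07] Ftool [-3.07 -2.45 -2.75] Mz [0.16 0.9  0.01] open 11.47
```

Call:
arm_command([
  [0.017, 0, 0, 0, 0],
  [0.017, 0, 0, 0, 0],
  [0.017, 0, 0, -0.006, 0],
  [0.017, 0, 0, -0.012, 0],
  [0.017, 0, 0, -0.012, 0],
  [0.017, -0.05, 0, -0.01, 0],
  [0.05, -0.05, 0, -0.04, 0],
  [0.088, -0.02, 0, -0.06, 0],
  [0.088, 0, 0, -0.06, 0],
  [0.088, 0, 0, -0.04, 0],
])

```text
clock: 6.25
tool_pos: [0.4171, 0.1461, 0.2128]
eef_rot: [0.33, 0.626, -0.329, 0.626]
contact_force: [0.2, 0.5, -1.3]
opening: 0.624
```

```bash
python3 - <<'E'
from h import *
st()
p,d=r.snapshot("scene"); crop(p,240,150,110,100,6,"pics/s3.png");cv2.imwrite("pics/s3f.png",p[:,:,::-1])
p,d=r.snapshot("top"); crop(p,322,140,75,72,8,"pics/t3.png");cv2.imwrite("pics/t3f.png",p[:,:,::-1])
E
```

```text
t 6.25 pos [0.4171 0.1461 0.2128] xax [ 0.     0.001 -1.   ] yang 0.6026 r 0.3114 phi 2.1698 F [ 0.2   0.45 -1.3 ] Ftool [ 1.3   0.42 -0.26] Mz [-0.03 -0.02 -0.01] open 54.95
```

View pics/s3.png

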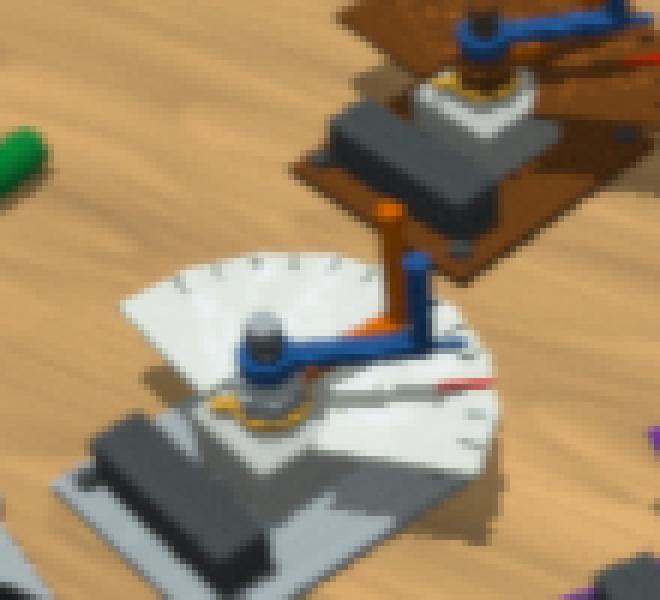

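View pics/t3.png

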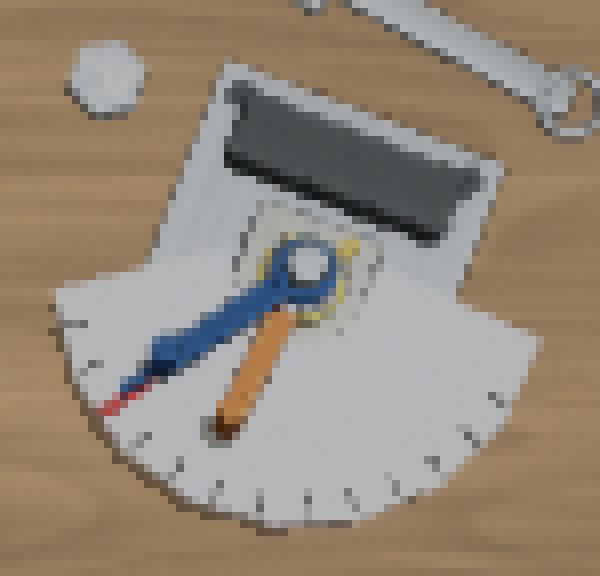

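```bash
cat > m.py <<'E'
from h import *
def ang(p,c): d=np.array(p)[:2]-c; return round(float(np.arctan2(d[1],d[0])),3),round(float(np.hypot(*d)),4)
def measure(tf,sf):
    t=cv2.imread(tf).astype(int); s=cv2.imread(sf).astype(int)
    for nm,im,(u0,v0,w,h) in(("top",t,(322,140,75,72)),("scene",s,(258,175,66,70))):
        c=im[v0:v0+h,u0:u0+w]; b,g,rr=c[...,0],c[...,1],c[...,2]
        ax=AX
        red=(rr-g>70)&(rr-b>70)&(abs(g-b)<35)&(rr>130)
        v,u=np.nonzero(red)
        P=np.array([ray(nm,a+u0,bb+v0,.048)[:2] for a,bb in zip(u,v)]); print(nm,"mark",len(u),ang(P.mean(0),ax) if len(u) else None)
        blue=(b-rr>45)
        v,u=np.nonzero(blue)
        # arm plane z=.08 : take pixels with r 25..60 (arm, not pin) and 78..95 (pointer)
        P=np.array([ray(nm,a+u0,bb+v0,.081)[:2] for a,bb in zip(u,v)]); d=np.hypot(*(P-ax).T)
        for lo,hi in((25,55),(78,96)):
            k=(d>lo/1e3)&(d<hi/1e3); print(nm,"blue",lo,hi,k.sum(),ang(P[k].mean(0),ax) if k.any() else None)
E
python3 - <<'E'
from m import *
print(AX)
measure("pics/top0.png","pics/scene0.png"); print(); measure("pics/t3f.png","pics/s3f.png")
T=lambda u,v,z:ray("top",322+u/8-.5,140+v/8-.5,z)[:2]
S=lambda u,v,z:ray("scene",240+u/6-.5,150+v/6-.5,z)[:2]
print("tip t",ang(T(122,388,.079),T(308,263,.101)),"blue pin s",ang(S(418,260,.129),S(264,322,.101)),"or pin s",ang(S(390,207,.129),S(264,322,.101)),
"or t",ang(T(232,415,.128),T(308,263,.101)), "tip s",ang(S(463,343,.079),S(264,322,.101)),"blue t",ang(T(170,347,.129),T(308,263,.101)))
E
```

```text
[ 0.5927 -0.1111]
top mark 8 (2.175, 0.0869)
top blue 25 55 30 (2.574, 0.0398)
top blue 78 96 5 (2.584, 0.0833)
scene mark 14 (2.231, 0.0845)
scene blue 25 55 39 (2.525, 0.0399)
scene blue 78 96 14 (2.845, 0.0852)

top mark 4 (2.181, 0.0922)
top blue 25 55 30 (2.163, 0.0401)
top blue 78 96 3 (2.171, 0.0841)
scene mark 9 (2.187, 0.0916)
scene blue 25 55 39 (2.094, 0.0399)
scene blue 78 96 20 (2.619, 0.0823)
tip t (2.169, 0.0892) blue pin s (2.189, 0.0695) or pin s (2.73, 0.0705) or t (2.708, 0.072) tip s (2.149, 0.0872) blue t (2.184, 0.0678)
```

The pointer is at about (122,388) in the top crop, on the inner end of the red line. Angles are about 2.17 for the pointer and 2.18 for the mark, roughly 1 mm apart. The orange pin is at about 2.715. Next I'll straddle both pins.

Call:
arm_command([
  [0.088, 0, -0.004, 0.0493, 0],
  [0.088, 0, -0.004, 0.0493, 0],
  [0.088, 0, -0.004, 0.0493, 0],
  [0.088, 0, -0.004, 0.0493, 0],
  [0.088, 0, -0.003, 0.0493, 0],
  [0.088, 0, 0, 0, -0.135],
  [0.088, 0, 0, 0, -0.135],
  [0.088, 0, 0, 0, 0],
])

```text
clock: 7.35
tool_pos: [0.5424, -0.0716, 0.212]
eef_rot: [0.244, 0.664, -0.244, 0.664]
contact_force: [-0.2, -0.7, 0.9]
opening: 1.003
```

```bash
python3 - <<'E'
from h import *
to(.5411,-.0678,.0937)
E
```

```text
t 7.35 pos [ 0.5424 -0.0716  0.212 ] xax [-0.001  0.    -1.   ] yang 0.8668 r 0.064 phi 2.4755 F [-0.17 -0.74  0.89] Ftool [-0.89 -0.67  0.35] Mz [ 0.07 -0.02  0.  ] open 88.34
shift tool [ 0.1183  0.0021 -0.0034]
```

Call:
arm_command([
  [0.088, 0, 0.002, -0.0034, 0],
  [0.088, 0.04, 0, 0, 0],
  [0.088, 0.04, 0, 0, 0],
  [0.088, 0.02, 0, 0, 0],
  [0.088, 0.018, 0, 0, 0],
  [0.088, 0, 0, 0, 0],
])

```text
clock: 8.1
tool_pos: [0.5405, -0.0668, 0.0933]
eef_rot: [0.243, 0.665, -0.244, 0.663]
contact_force: [0.8, -0.6, 0.5]
opening: 1.001
```

```bash
python3 - <<'E'
from h import *
to(.5411,-.0678,.0937)
p,d=r.snapshot("scene"); crop(p,240,130,110,100,6,"pics/s4.png")
st()
E
```

```text
t 8.1 pos [ 0.5405 -0.0668  0.0933] xax [-0.003 -0.    -1.   ] yang 0.8687 r 0.0685 phi 2.4371 F [ 0.8  -0.6   0.47] Ftool [-0.47  0.06  0.99] Mz [-0.07  0.03 -0.05] open 88.23
shift tool [-0.0004 -0.0004  0.0011]
t 8.15 pos [ 0.5412 -0.0669  0.0941] xax [-0.001 -0.    -1.   ] yang 0.8686 r 0.0679 phi 2.4319 F [-0.22 -1.29 -0.31] Ftool [ 0.31 -1.12  0.66] Mz [-0.01 -0.01 -0.03] open 87.79
```

View pics/s4.png

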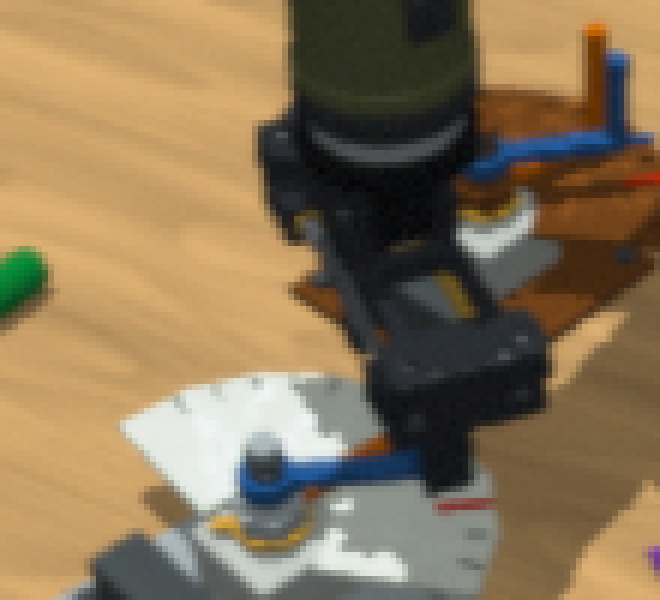

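Both fingers straddle the pins. The finger for the blue arm is at about (447,460). I'll close with low force, keeping the blue-side finger in place, to find the seat.

Call:
arm_command([
  [0.07, 0, 0, 0.001, 0],
  [0.06, 0, -0.0005, 0, 0],
  [0.054, 0, -0.001, 0, 0],
  [0.054, 0, 0, 0, 0],
  [0.054, 0, 0, 0, 0],
  [0.052, 0, 0.001, 0, 0],
  [0.05, 0, 0.001, 0, 0],
  [0.05, 0, 0, 0, 0],
], force=6)

```text
clock: 9.15
tool_pos: [0.5427, -0.0673, 0.0942]
eef_rot: [0.243, 0.664, -0.243, 0.664]
contact_force: [1.0, -0.3, 0.6]
opening: 0.567
```

```bash
python3 - <<'E'
from h import *
st()
E
```

```text
t 9.15 pos [ 0.5427 -0.0673  0.0942] xax [ 0.  0. -1.] yang 0.8693 r 0.0665 phi 2.4232 F [ 0.96 -0.3   0.59] Ftool [-0.59  0.39  0.93] Mz [-0.    0.08 -0.06] open 49.99
```

Call:
arm_command([
  [0.049, 0, 0.0005, -0.0001, 0.007],
  [0.048, 0, 0.0005, -0.0001, 0.007],
  [0.047, 0, 0.0005, -0.0001, 0.007],
  [0.046, 0, 0.0005, -0.0001, 0.007],
  [0.046, 0, 0, 0, 0],
  [0.046, 0, 0, 0, 0],
])

```text
clock: 9.9
tool_pos: [0.5434, -0.0658, 0.0943]
eef_rot: [0.252, 0.661, -0.252, 0.66]
contact_force: [-0.8, -1.8, 0.3]
opening: 0.519
```

```bash
python3 - <<'E'
from h import *
st()
E
```

```text
t 9.9 pos [ 0.5434 -0.0658  0.0943] xax [-0.  0. -1.] yang 0.8411 r 0.067 phi 2.3979 F [-0.75 -1.75  0.26] Ftool [-0.26 -1.81  0.61] Mz [-0.31  0.29  0.01] open 45.75
```

Call:
arm_command([
  [0.045, 0, 0.0005, -0.0001, 0.007],
  [0.044, 0, 0.0005, -0.0001, 0.007],
  [0.043, 0, 0.0005, -0.0001, 0.007],
  [0.042, 0, 0.0005, -0.0001, 0.007],
  [0.042, 0, 0, 0, 0],
  [0.042, 0, 0, 0, 0],
])

```text
clock: 10.65
tool_pos: [0.5446, -0.0639, 0.0942]
eef_rot: [0.262, 0.657, -0.261, 0.657]
contact_force: [-1.9, -0.4, 1.2]
opening: 0.473
```

```bash
python3 - <<'E'
from h import *
st()
E
```

```text
t 10.65 pos [ 0.5446 -0.0639  0.0942] xax [-0.  0. -1.] yang 0.8131 r 0.0675 phi 2.3657 F [-1.89 -0.4   1.25] Ftool [-1.25 -1.59 -1.09] Mz [-0.19  0.4  -0.02] open 41.67
```

Call:
arm_command([
  [0.041, 0, 0.0005, -0.0001, 0.007],
  [0.04, 0, 0.0005, -0.0001, 0.007],
  [0.039, 0, 0.0005, -0.0001, 0.007],
  [0.038, 0, 0.0005, -0.0001, 0.007],
  [0.038, 0, 0, 0, 0],
])

```text
clock: 11.28
tool_pos: [0.5458, -0.0621, 0.0943]
eef_rot: [0.271, 0.653, -0.271, 0.653]
contact_force: [-2.1, -0.6, -0.4]
opening: 0.428
```

```bash
python3 - <<'E'
from h import *
st()
E
```

```text
t 11.28 pos [ 0.5458 -0.0621  0.0943] xax [ 0.  0. -1.] yang 0.7851 r 0.0678 phi 2.335 F [-2.12 -0.56 -0.37] Ftool [ 0.37 -1.9  -1.11] Mz [-0.09  0.43  0.  ] open 37.75
```

Call:
arm_command([
  [0.037, 0, 0.0005, -0.0001, 0.007],
  [0.036, 0, 0.0005, -0.0001, 0.007],
  [0.035, 0, 0.0005, -0.0001, 0.007],
  [0.035, 0, 0, 0, 0],
])

```text
clock: 11.78
tool_pos: [0.5465, -0.061, 0.0942]
eef_rot: [0.278, 0.65, -0.278, 0.65]
contact_force: [-3.1, 0.0, -0.2]
opening: 0.398
```

```bash
python3 - <<'E'
from h import *
st()
E
```

```text
t 11.78 pos [ 0.5465 -0.061   0.0942] xax [-0. -0. -1.] yang 0.7639 r 0.0681 phi 2.3161 F [-3.1   0.01 -0.17] Ftool [ 0.17 -2.23 -2.15] Mz [-0.18  0.5   0.03] open 35.03
```

Call:
arm_command([
  [0.034, 0, 0.0005, -0.0001, 0.007],
  [0.033, 0, 0.0005, -0.0001, 0.007],
  [0.032, 0, 0.0005, -0.0001, 0.007],
  [0.032, 0, 0, 0, 0],
])

```text
clock: 12.28
tool_pos: [0.5473, -0.0602, 0.0942]
eef_rot: [0.284, 0.647, -0.285, 0.647]
contact_force: [-3.4, -1.5, 0.5]
opening: 0.37
```

```bash
python3 - <<'E'
from h import *
st()
p,d=r.snapshot("scene"); crop(p,240,130,110,100,6,"pics/s5.png");cv2.imwrite("pics/s5f.png",p[:,:,::-1])
E
```

```text
t 12.28 pos [ 0.5473 -0.0602  0.0942] xax [-0. -0. -1.] yang 0.7425 r 0.0682 phi 2.2993 F [-3.35 -1.52  0.46] Ftool [-0.46 -3.5  -1.14] Mz [-0.67  0.77 -0.06] open 32.6
```

View pics/s5.png

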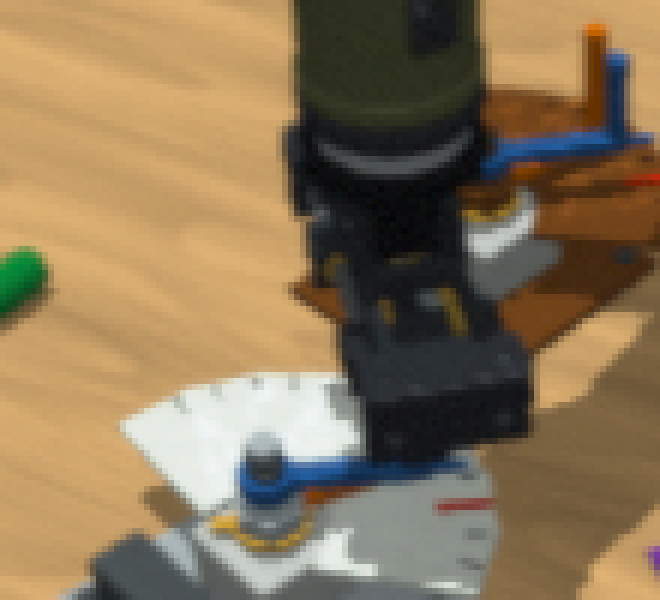

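Blue hasn't moved: the tip is still at about (465,463). The y force is up to 3.5 N, so the nut is probably seated. I'll close the small remaining clearance on the blue side.

Call:
arm_command([
  [0.031, 0, 0, 0, 0],
  [0.03, 0, 0, 0, 0],
  [0.03, 0, 0, 0, 0],
])

```text
clock: 12.7
tool_pos: [0.5474, -0.06, 0.0942]
eef_rot: [0.284, 0.647, -0.285, 0.647]
contact_force: [-4.1, -3.6, 0.4]
opening: 0.366
```

```bash
python3 - <<'E'
from h import *
st()
p,d=r.snapshot("scene"); crop(p,240,130,110,100,6,"pics/s6.png");st()
E
```

```text
t 12.7 pos [ 0.5474 -0.06    0.0942] xax [-0. -0. -1.] yang 0.7427 r 0.0682 phi 2.2961 F [-4.07 -3.56  0.43] Ftool [-0.43 -5.41 -0.13] Mz [-0.85  0.75 -0.03] open 32.25
t 12.75 pos [ 0.5474 -0.06    0.0943] xax [-0. -0. -1.] yang 0.7428 r 0.0683 phi 2.2959 F [-3.87 -4.37  1.08] Ftool [-1.08 -5.8   0.6 ] Mz [-0.82  0.73 -0.1 ] open 32.16
```

View pics/s6.png

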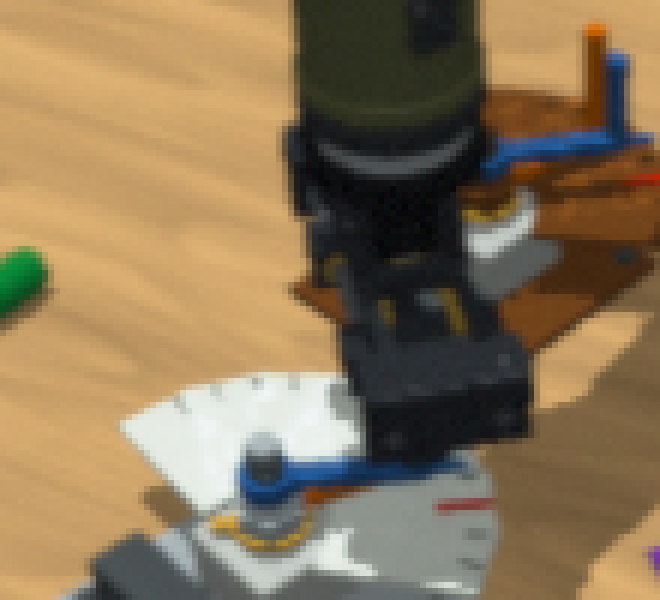

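Call:
arm_command([
  [0.03, 0, -0.0004, 0, 0],
  [0.03, 0, -0.0004, 0, 0],
  [0.03, 0, 0, 0, 0],
  [0.03, 0, 0, 0, 0],
])

```text
clock: 13.25
tool_pos: [0.5473, -0.0601, 0.0943]
eef_rot: [0.285, 0.647, -0.284, 0.648]
contact_force: [-1.3, -3.1, -1.5]
opening: 0.364
```

```bash
python3 - <<'E'
from h import *
st()
p,d=r.snapshot("scene"); st()
E
```

```text
t 13.25 pos [ 0.5473 -0.0601  0.0943] xax [ 0.001  0.    -1.   ] yang 0.7432 r 0.0683 phi 2.2979 F [-1.27 -3.1  -1.5 ] Ftool [ 1.5  -3.04  1.42] Mz [-0.57  0.35 -0.06] open 32.08
t 13.3 pos [ 0.5473 -0.0601  0.0943] xax [ 0.001  0.    -1.   ] yang 0.7432 r 0.0683 phi 2.298 F [-0.73 -2.59 -1.5 ] Ftool [ 1.49 -2.29  1.41] Mz [-0.64  0.35 -0.08] open 32.59
```

Both fingers are now in contact: the opening holds at about 32.2 mm with 6 N and the net force has dropped. Ramping the squeeze.

Call:
arm_command([
  [0.028, 0, -0.0005, 0, 0],
  [0.028, 0, 0, 0, 0],
  [0.028, 0, 0, 0, 0],
  [0.028, 0, 0, 0, 0],
], force=10)

```text
clock: 13.8
tool_pos: [0.5474, -0.0599, 0.0943]
eef_rot: [0.285, 0.647, -0.284, 0.648]
contact_force: [2.0, 0.9, -4.6]
opening: 0.356
```

```bash
python3 - <<'E'
from h import *
st()
p,d=r.snapshot("scene"); crop(p,240,130,110,100,6,"pics/s7.png");st()
E
```

```text
t 13.8 pos [ 0.5474 -0.0599  0.0943] xax [ 0.002  0.001 -1.   ] yang 0.7437 r 0.0683 phi 2.2949 F [ 1.97  0.87 -4.6 ] Ftool [4.61 2.03 0.69] Mz [ 0.06 -0.38 -0.08] open 31.37
t 13.85 pos [ 0.5474 -0.06    0.0943] xax [ 0.002  0.001 -1.   ] yang 0.7436 r 0.0683 phi 2.2968 F [ 2.07  2.04 -4.47] Ftool [ 4.47  2.9  -0.1 ] Mz [ 0.05 -0.45 -0.06] open 31.05
```

Call:
arm_command([
  [0.028, 0, 0, 0, 0],
  [0.028, 0, 0, 0, 0],
  [0.028, 0, 0, 0, 0],
  [0.028, 0, 0, 0, 0],
], force=12.5)

```text
clock: 14.35
tool_pos: [0.5468, -0.0603, 0.0943]
eef_rot: [0.284, 0.647, -0.284, 0.648]
contact_force: [3.1, 2.5, -4.3]
opening: 0.343
```

```bash
python3 - <<'E'
from h import *
st()
p,d=r.snapshot("scene"); crop(p,240,130,110,100,6,"pics/s8.png");st()
E
```

```text
t 14.35 pos [ 0.5468 -0.0603  0.0943] xax [ 0.001  0.    -1.   ] yang 0.7434 r 0.0685 phi 2.3058 F [ 3.12  2.53 -4.28] Ftool [4.29 4.01 0.25] Mz [ 0.44 -0.47  0.05] open 30.22
t 14.4 pos [ 0.5467 -0.0603  0.0943] xax [ 0.  0. -1.] yang 0.7435 r 0.0685 phi 2.3062 F [ 2.56  2.57 -4.63] Ftool [ 4.64  3.62 -0.15] Mz [ 0.44 -0.5   0.1 ] open 29.89
```

View pics/s8.png

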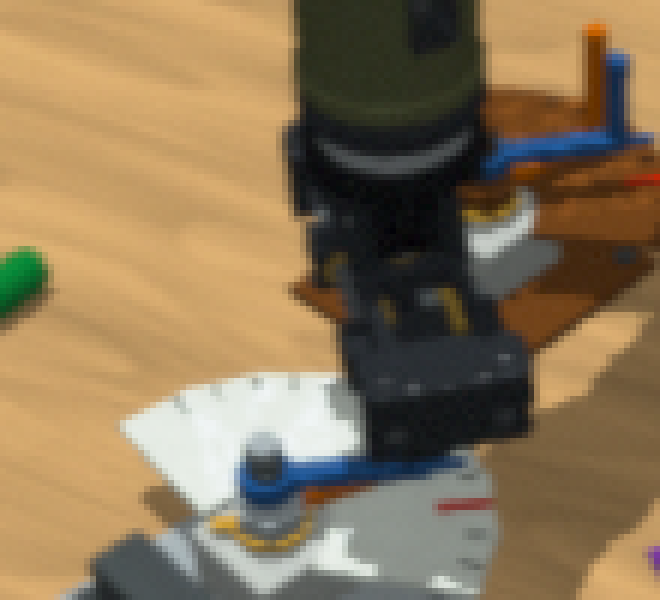

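Call:
arm_command([
  [0.028, 0, 0.0005, 0, 0],
  [0.028, 0, 0, 0, 0],
  [0.028, 0, 0, 0, 0],
  [0.028, 0, 0, 0, 0],
  [0.028, 0, 0, 0, 0],
], force=14)

```text
clock: 15.02
tool_pos: [0.5467, -0.0602, 0.0943]
eef_rot: [0.284, 0.648, -0.284, 0.647]
contact_force: [1.0, 2.9, -2.5]
opening: 0.328
```

```bash
python3 - <<'E'
from h import *
st()
for i in range(4): r.snapshot("scene"); st()
E
```

```text
t 15.03 pos [ 0.5467 -0.0602  0.0943] xax [-0.  0. -1.] yang 0.7431 r 0.0686 phi 2.3055 F [ 1.03  2.94 -2.45] Ftool [ 2.45  2.75 -1.47] Mz [ 0.47 -0.27 -0.01] open 28.9
t 15.07 pos [ 0.5468 -0.0602  0.0943] xax [-0.  0. -1.] yang 0.7431 r 0.0686 phi 2.305 F [ 1.38  3.06 -2.3 ] Ftool [ 2.3   3.08 -1.32] Mz [ 0.48 -0.28 -0.01] open 29.06
t 15.12 pos [ 0.5468 -0.0602  0.0943] xax [-0.  0. -1.] yang 0.7431 r 0.0686 phi 2.3048 F [ 2.06  2.95 -2.94] Ftool [ 2.94  3.51 -0.78] Mz [ 0.49 -0.2   0.01] open 28.78
t 15.18 pos [ 0.5468 -0.0602  0.0943] xax [-0.  0. -1.] yang 0.7431 r 0.0685 phi 2.3049 F [ 1.16  3.23 -1.46] Ftool [ 1.46  3.04 -1.6 ] Mz [ 0.54 -0.18 -0.  ] open 28.84
t 15.22 pos [ 0.5467 -0.0602  0.0943] xax [-0.  0. -1.] yang 0.7431 r 0.0686 phi 2.3055 F [ 1.79  3.67 -2.28] Ftool [ 2.28  3.81 -1.49] Mz [ 0.53 -0.22 -0.01] open 29.13
```

Call:
arm_command([
  [0.028, 0, -0.0002, 0, 0],
  [0.028, 0, 0, 0, 0],
  [0.028, 0, 0, 0, 0],
], force=6)

```text
clock: 15.6
tool_pos: [0.5464, -0.0607, 0.0943]
eef_rot: [0.284, 0.648, -0.285, 0.647]
contact_force: [0.4, 2.1, -0.2]
opening: 0.353
```

```bash
python3 - <<'E'
from h import *
st()
for i in range(4): r.snapshot("scene"); st()
E
```

```text
t 15.6 pos [ 0.5464 -0.0607  0.0943] xax [-0.001 -0.    -1.   ] yang 0.7428 r 0.0684 phi 2.3132 F [ 0.42  2.12 -0.16] Ftool [ 0.16  1.75 -1.27] Mz [ 0.34 -0.03 -0.02] open 31.09
t 15.65 pos [ 0.5464 -0.0607  0.0943] xax [-0.001 -0.    -1.   ] yang 0.7428 r 0.0684 phi 2.3131 F [-0.34  1.22 -1.06] Ftool [ 1.05  0.58 -1.13] Mz [ 0.34 -0.06  0.05] open 31.18
t 15.7 pos [ 0.5464 -0.0607  0.0943] xax [-0.001 -0.    -1.   ] yang 0.7428 r 0.0684 phi 2.3132 F [-0.37  1.29 -0.79] Ftool [ 0.79  0.6  -1.2 ] Mz [ 0.35 -0.04  0.07] open 30.85
t 15.75 pos [ 0.5464 -0.0606  0.0942] xax [-0.001 -0.    -1.   ] yang 0.7428 r 0.0685 phi 2.3131 F [ 0.02  2.58 -1.4 ] Ftool [ 1.4   1.76 -1.89] Mz [0.35 0.01 0.06] open 31.06
t 15.8 pos [ 0.5464 -0.0606  0.0942] xax [-0.001 -0.    -1.   ] yang 0.7429 r 0.0685 phi 2.3128 F [-0.07  1.88 -1.3 ] Ftool [ 1.3   1.22 -1.43] Mz [0.29 0.02 0.06] open 30.89
```

Returning to 6 N gives about 31.0 mm against 32.27 mm at the seat. That is about 1.26 mm of real nut travel, or roughly 11.7 N, which is on the loose edge. I'll squeeze a little harder.

Call:
arm_command([
  [0.026, 0, 0.0005, 0, 0],
  [0.026, 0, 0, 0, 0],
  [0.026, 0, 0, 0, 0],
  [0.026, 0, 0, 0, 0],
  [0.026, 0, 0, 0, 0],
], force=16)

```text
clock: 16.42
tool_pos: [0.547, -0.0599, 0.0943]
eef_rot: [0.284, 0.648, -0.284, 0.647]
contact_force: [-0.4, 2.1, 0.2]
opening: 0.307
```

```bash
python3 - <<'E'
from h import *
st()
for i in range(2): r.snapshot("scene"); st()
E
```

```text
t 16.43 pos [ 0.547  -0.0599  0.0943] xax [-0.  0. -1.] yang 0.7432 r 0.0686 phi 2.2989 F [-0.36  2.06  0.24] Ftool [-0.24  1.13 -1.76] Mz [ 0.61  0.2  -0.01] open 27.07
t 16.48 pos [ 0.547  -0.0599  0.0943] xax [-0.  0. -1.] yang 0.7432 r 0.0686 phi 2.2993 F [ 0.34  3.95 -0.45] Ftool [ 0.45  2.93 -2.68] Mz [0.61 0.15 0.01] open 26.94
t 16.52 pos [ 0.547  -0.0599  0.0943] xax [-0.  0. -1.] yang 0.7432 r 0.0686 phi 2.2989 F [-0.28  4.01  0.56] Ftool [-0.56  2.51 -3.14] Mz [0.64 0.21 0.  ] open 26.92
```

Call:
arm_command([
  [0.026, 0, 0, 0, 0],
  [0.026, 0, 0, 0, 0],
  [0.026, 0, 0, 0, 0],
], force=6)

```text
clock: 16.9
tool_pos: [0.5469, -0.0603, 0.0943]
eef_rot: [0.284, 0.647, -0.285, 0.647]
contact_force: [-1.7, 2.5, 0.7]
opening: 0.344
```

```bash
python3 - <<'E'
from h import *
st()
for i in range(4): r.snapshot("scene"); st()
E
```

```text
t 16.9 pos [ 0.5469 -0.0603  0.0943] xax [-0. -0. -1.] yang 0.7428 r 0.0684 phi 2.3051 F [-1.68  2.53  0.7 ] Ftool [-0.7   0.47 -3.  ] Mz [ 0.42  0.31 -0.01] open 30.32
t 16.95 pos [ 0.5469 -0.0603  0.0943] xax [-0. -0. -1.] yang 0.7428 r 0.0684 phi 2.3054 F [-1.31  1.18  2.5 ] Ftool [-2.5  -0.17 -1.76] Mz [ 0.44  0.31 -0.04] open 30.11
t 17.0 pos [ 0.5469 -0.0603  0.0943] xax [-0. -0. -1.] yang 0.7428 r 0.0684 phi 2.305 F [-1.76  2.16  1.53] Ftool [-1.53  0.16 -2.78] Mz [ 0.39  0.37 -0.04] open 30.03
t 17.05 pos [ 0.5469 -0.0603  0.0943] xax [-0. -0. -1.] yang 0.7428 r 0.0684 phi 2.3048 F [-0.88  1.17  1.53] Ftool [-1.53  0.14 -1.46] Mz [0.37 0.39 0.03] open 30.51
t 17.1 pos [ 0.5469 -0.0603  0.0943] xax [-0. -0. -1.] yang 0.7428 r 0.0684 phi 2.3045 F [-1.65  2.79  2.03] Ftool [-2.03  0.67 -3.17] Mz [ 0.37  0.38 -0.01] open 30.49
```

Residual travel is now about 2.0 mm, which puts the nut at about 14 N and the tab at about 0.7 mm. Geometry and nominal grip force (16 N, tab about 0.96 mm) both lie inside the window. Releasing.

Call:
arm_command([
  [0.036, 0, 0, 0, 0],
  [0.045, 0, 0, 0, 0],
  [0.055, 0, 0, 0, 0],
  [0.055, 0, 0, 0, 0],
  [0.055, -0.03, 0, 0, 0],
  [0.055, -0.05, 0, 0, 0],
  [0.055, -0.04, 0, -0.03, 0],
  [0.055, 0, 0, -0.06, 0],
  [0.055, 0, 0, -0.06, 0],
  [0.055, 0, 0, -0.06, 0],
  [0.055, 0, 0, 0, 0],
])

```text
clock: 18.48
tool_pos: [0.4019, 0.0979, 0.2145]
eef_rot: [0.281, 0.65, -0.281, 0.648]
contact_force: [0.4, -0.4, -0.4]
opening: 0.626
```

```bash
python3 - <<'E'
from m import *
st()
p,d=r.snapshot("scene"); crop(p,240,150,110,100,6,"pics/s9.png");cv2.imwrite("pics/s9f.png",p[:,:,::-1])
p,d=r.snapshot("top"); crop(p,322,140,75,72,8,"pics/t9.png");cv2.imwrite("pics/t9f.png",p[:,:,::-1])
measure("pics/t9f.png","pics/s9f.png")
E
```

```text
t 18.48 pos [0.4019 0.0979 0.2145] xax [-0.002  0.001 -1.   ] yang 0.752 r 0.283 phi 2.3108 F [ 0.39 -0.4  -0.37] Ftool [0.37 0.01 0.56] Mz [-0.07 -0.    0.  ] open 55.19
top mark 4 (2.181, 0.0922)
top blue 25 55 30 (2.163, 0.0401)
top blue 78 96 4 (2.176, 0.0844)
scene mark 8 (2.188, 0.0929)
scene blue 25 55 46 (2.132, 0.0401)
scene blue 78 96 19 (2.617, 0.0818)
```

View pics/s9.png

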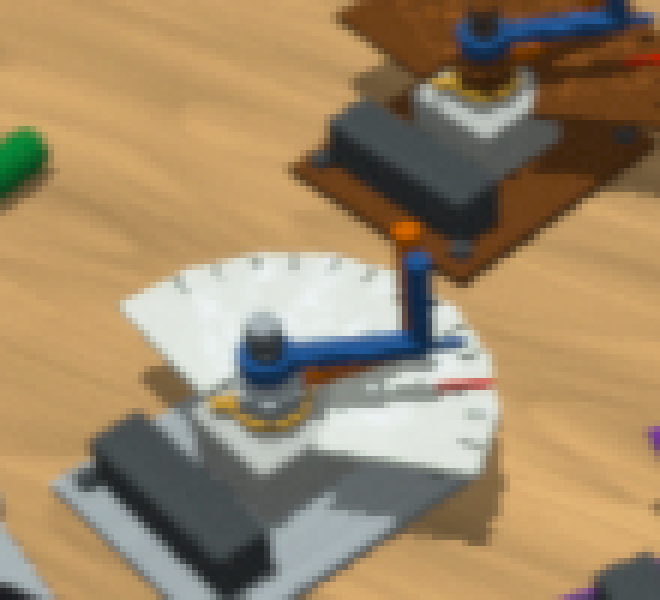

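View pics/t9.png

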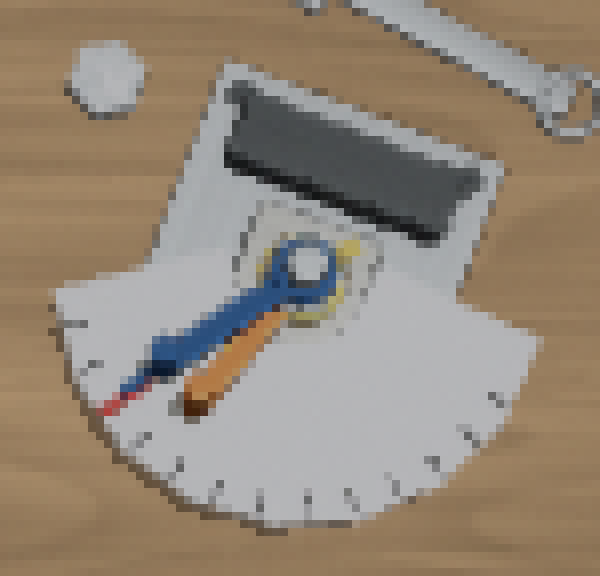

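The pointer tip is still at about (122,388) in the top crop, on the inner end of the red line. The orange arm has moved up close to the blue one, and the gripper is clear. Handing in.

```bash
python3 - <<'E'
from h import *
print(r.finish_job()); st()
E
```

```text
the job is handed in; nothing more can be done
None
the job is handed in; nothing more can be done
```

I set the blue pointer on the red mark, tightened the jam nut while holding the blue arm still, let go and handed the job in at about 18.5 s. No verdict was reported. The nut's tightness is an estimate, because I could not measure it directly.

- **Pointer:** I gripped the blue pin and turned the screw about 0.4 rad clockwise. After release the pointer read 2.163 to 2.176 rad and the mark 2.18 rad in the top view, about 1 mm apart (limit 6 mm). The colour-mask arm angles from the scene camera were a few hundredths of a radian off. The pointer reading from that mask was unusable because the pin got in the way, so I relied on the top view.
- **Locking:** I straddled both pins and ran the nut to its seat, at an opening of about 32.3 mm. I then raised the grip in steps up to 16 N. A check after 14 N suggested only about 11.7 N, at the loose limit, so I squeezed once more.
- **Tightness:** The two estimates disagree somewhat, but both lie inside the 11.5 to 19 N window:

| Basis | Squeeze | Tab drag |
|---|---|---|
| Nut travel left after easing back to 6 N (about 2.0 mm) | about 13.7 N | about 0.7 mm |
| Nominal grip force | 16 N | about 0.96 mm |

- **Other things:** The gripper is clear of the adjuster with near-zero contact force. The spanner and spare nut look unmoved in the last top crop; I did not check the other things separately.

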